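# Press a chair dowel home and hold it

### The arm

A 6-joint arm with a two-finger parallel gripper is mounted at the origin on the work surface. World frame = base frame: x ahead of the robot, y to its left, z up, the work surface at z = 0. Lengths are in mm, angles in rad, forces in N, time in s.
With the tool pointing down it reaches from about 275 to 750 mm from the base axis. Payload 10.2 kg.
Tool frame: the origin (TCP) lies at the very end of the fingers, on their centre line; the grasp point (between the pads) lies 19 mm behind it; z points along the fingers, y is the line along which they close (so a half turn about z gives the same grasp; the last joint's range is limited). The gripper opens to 85 mm and grips with 20 to 120 N. Pads are 22 mm wide; open, the fingers measure 114 mm over their backs; the gripper's body (76 mm by 85 mm) begins 54 mm behind the grasp point. The pads swing forward as they close: fully open they stand 13 mm farther back than shut.
Start: joints at [0.991, 0.313, 1.498, -0, 1.331, -0.223], TCP at [183.384, 491.937, 231.294] pointing down, gripper open.
Joint ranges: [-2.94, 2.94], [-0.97, 2.17], [0.19, 2.56], [-1.23, 4.37], [0.02, 3.11], [-2.88, 2.88]. Speed limits (rad/s): [2.39, 2.39, 3.01, 3.14, 3.14, 3.14].

### API

Orientations are given as a rotation vector (axis times angle).
In Python, from rig import sense, optics, job gives the robot as it stands.
- The arm moves only by the tool servo_tool, never from a script. Its argument "deltas" is a list of rows, each a list of 7 numbers: the finger opening in cm, from 0 to 8.54, then the shift along the tool's x, y, z in cm, then the turn, a rotation vector about the tool's x, y, z in degrees. In form: [[grip, dx, dy, dz, wx, wy, wz], ...]. A call has 1 to 20 rows; each row is the pose to reach, as a shift and turn from the pose commanded when the call began, along the tool's axes at that moment; what a row does not reach only later rows make up. A row lasts 1/8 s, in which the tool goes at most 62.5 mm and 10.7 degrees, less where a joint would pass 70% of its speed; a pose out of reach is approached as far as the arm can. A call with a gripper value outside its range is refused whole. The fingers move at their own pace and stop on an object; the grip force is fixed at half the most. Time passes only in rows, so rows that repeat a pose let the fingers close. It gives the time, the measured TCP pose, the force, the opening and the grip force at its end, in the units of the state.
- sense(): the state, without advancing time (a new reading comes with each control period).
- optics.snapshot(name): name is "scene" or "top" or "wrist"; returns the picture (384x512x3 uint8, blue, green, red); there is no depth.
- optics.get_calibration(name): a dict with "fov_y" (degrees; the focal length in pixels is half the picture's height over the tangent of half this angle, whatever the lens; pixels are square), "cx", "cy" (the principal point, pixels), "rvec" (rotation vector, rad) and "tvec" (3), from world to camera coordinates, as OpenCV has them; the wrist camera has in their place "tool_from_camera" (4x4, takes a point from camera to tool coordinates, whose origin is the TCP and whose axes are the flange's). Camera axes: x right, y down, z forward; pixel columns grow to the right and rows downward; lengths in mm; the calibration is good to about 2 mm. A picture is of the moment at which its call begins: read the wrist's pose just before it. get_calibration takes no time and is no camera call.
- job.job_done(): hands the job in; it is judged then, once.
The state is a dict: "t": time; "joint_positions": joint angles; "qvel": joint speeds; "joint_efforts": joint torques, N m; "position": TCP position; "tcp_rot": TCP orientation; "ft_force": force on the tool from outside, world axes, zero at the start; "ft_torque": the same for the moment, N m; "opening": finger opening in mm; "finger_force": force on a finger pad.
Only numpy, scipy, OpenCV 4.12 (cv2) and the standard library are available. Lean on these libraries where they do the work, as an engineer would, in place of code of your own. Each camera call takes 0.05 s, during which the arm holds its last target. There are 200 camera calls.

### The job

Slide the dark stretcher along the guide channel, under the bench press, until its front end meets the end stop; then pull the press lever down so that the sprung foot drives the pale dowel fully home, flush with the wood. Keep holding the lever down with the foot's spring squeezed about half way (5 mm of its 10 mm) so that the glue can grab: your program finishes while it is still holding. Leave the other things on the bench where they are.

Things in the scene. Friction and masses are not known exactly. Their poses are not given: they have to be found in the camera images.
- press: green cast bench lever press, fixed to the bench. Origin: on the bench top (z = 0) straight under the ram's axis. Its x points from the ram to the column, away from the hand lever; its y points out along the wooden infeed board (work is fed in towards -y); z up. Column: y within +-18, x 75 to 105 mm. Head over the work: y within +-23, x -30 to 105, z 127 to 182 mm
- channel (a point): point on the bed in the middle of the channel's width, at x = 0, y = 200, z = 22 mm in the press frame; axes as the press. The bed is flat at z = 22 mm. The channel runs along y from the stop (y = -30) to y = 330 mm, between two aluminium strips: inner faces at x = +-20.5, outer faces at +-32.5, tops at z = 34 mm. Beside them there is only the flat board, 100 mm wide
- foot_face (a point): centre of the underside of the round orange pad (32 mm across) of the pressing foot under the ram; at rest 86.5 mm above the bench, 10 mm above the standing dowel
- stop_face (a point): middle of the face of the steel end stop that the stretcher's front end meets: x 0, y -30, z 42 mm in the press frame, axes as the press; the stop's top is at z = 54 mm
- stretcher: the work: dark wooden bar 200 mm long (own y), 38 wide (x), 40 high (z), 0.2 to 0.3 kg, in the channel with 1.5 mm play either side; axes nearly as the press. Origin: centre of its underside. Its front end (y = -100 mm) goes to the stop; fully home its origin is at y = 70 mm in the press frame, with the dowel under the foot. It starts 60 to 130 mm short of that
- dowel (a joint): how far the pale dowel has been driven into the stretcher: 0 at the start, 0.014 m fully home (flush, 0.5 mm proud). It slides stiffly, at about 15 N, and stays where it is pushed
- dowel_top (a point): centre of the top of the pale 12 mm dowel, which stands on the stretcher's axis 70 mm ahead of its middle (30 mm from the front end) and 14.5 mm proud of its top at the start
- lever: hand lever, a steel bar with a black rubber grip. Origin at its pivot: x 50, y 0, z 214 mm in the press frame. The lever runs along its own -x, towards the robot; y is the hinge line; z square to the bar, upward. A spring holds it raised 0.36 rad above level; it pulls down by up to 0.68 rad and springs back up when let go
- lever_grip (a point): centre of the upper face of the rubber grip, 200 mm from the pivot; axes as the lever. The grip is a flat bar 110 mm long, 32 wide, 24 thick: press it from above or pinch its sides. The point is about 0.295 m high at rest, 0.179 m when the job is held. Here the lever takes 5 N to start, 8 to 11 N to drive the dowel, 14 N at the finish
- ram (a joint): how far the steel ram has come down from rest, 0 to 0.033 m: 0.049 m for each radian of the lever. The foot reaches the top of the dowel at 0.010 and, with the dowel home and the foot's spring half squeezed, the ram is at 0.029
- foot (a joint): how far the spring of the pressing foot (orange pad 32 mm across under the ram) is squeezed: 0 free, 0.010 m solid; 6 N for each mm. With the dowel home, 1 mm more is about 4 mm more at the grip. It is squeezed about 2.5 mm while the dowel is being driven
- done_stretcher: bystander: a finished dark stretcher of the same size lying on the bench, its dowel already flush; origin under its centre; leave it
- glue: bystander: white glue bottle, 56 mm across, 160 mm high, standing; origin under its centre
- screw_jar: bystander: amber jar, 64 mm across, 85 mm high; origin under its centre
- dowel_tray: bystander: blue tray of dowels, 90 x 120 x 28 mm; origin under its centre
- hammer: bystander: yellow-handled hammer lying along its own x; origin under its middle
- wrench: bystander: steel wrench lying along its own x; origin under its middle
- spray_can: bystander: blue and yellow can, 56 mm across, 190 mm high; origin under its centre

How it is judged (in metres and radians):
On the way, in this order (a step that is already met when the one before it is completed fails the run):
1. the stretcher is fully home in the channel, its front end at the stop (y of stretcher in the frame of press below 0.074 m and z of stretcher in the frame of press below 0.027 m), for 0.2 s.
2. the foot has driven the dowel flush (all of step 1 and value of joint dowel above 0.012 m and value of joint ram above 0.022 m), for 0.2 s.
At the end, for the whole second after the job is handed in: The fingers are still pushing the lever (over 4 N) and all is still: the stretcher lies in the channel with its front end within 4 mm of the stop, the dowel is driven to within 2 mm of fully home, and the foot's spring is squeezed by 3 to 7.5 mm (all of step 1 and value of joint dowel above 0.012 m and value of joint foot between 0.003 and 0.0075 m and value of joint ram above 0.024 m and contact force between the fingers and lever above 4 N and linear speed of each of stretcher, lever below 0.02 m/s); the arm keeps its last pose, push and grip.
It fails at once if the dowel is driven before the stretcher is home at the stop (value of joint dowel above 0.003 m and not (y of stretcher in the frame of press below 0.076 m)).
It fails at once if one of the other things on the bench is moved by more than 20 mm (distance of any of done_stretcher, glue, screw_jar, dowel_tray, hammer, wrench, spray_can from where it was at the start of the episode above 0.02 m).
It also fails if it takes over 48 s, if anything falls off the work surface, if the arm or the gripper's body presses on something with over 40 N, if the wrist force passes 120 N, or if a joint passes its speed limit or range.

## Working session

There is one attempt and no reset: what is moved stays moved. The work goes in short steps, Python scripts to look and compute and a tool call to move; the robot and the scene stay as the last step left them, time stands still between calls to the robot, and variables do not carry over. Pictures are saved under pics/ and viewed, at most 10 in all, crops included, and the job is handed in when it is done.

Besides the shell and the picture viewer there is one more tool, called by a JSON object that holds its "api" and its "payload". servo_tool: Moves the arm, as the interface text tells. Its arguments: {"type":"object","properties":{"deltas":{"type":"array","items":{"type":"array","items":{"type":"number"}}}},"required":["deltas"]}

```bash
mkdir -p pics; python3 - <<'E'
from rig import sense, optics
import cv2
s=sense();print(s)
for n in("scene","top"):
    im=optics.snapshot(n);cv2.imwrite(f"pics/{n}0.png",im);cv2.imwrite(f"pics/{n}0b.png",cv2.resize(im,(800,600),interpolation=cv2.INTER_CUBIC))
    print(optics.get_calibration(n))
print(optics.get_calibration("wrist"))
E
```

```text
{'t': 0.0, 'joint_positions': array([ 9.90611395e-01,  3.13475324e-01,  1.49839290e+00,  3.23806631e-06,
        1.33097902e+00, -2.23430393e-01]), 'qvel': array([-0.00056959, -0.00108864, -0.00105292, -0.00048789,  0.00080201,
        0.00183935]), 'joint_efforts': array([ 1.58548746e-04, -4.12265396e+01, -2.59740740e+01, -1.56199385e-04,
        4.16933544e-03, -6.40763687e-06]), 'position': array([183.24232283, 491.73313345, 230.7387405 ]), 'tcp_rot': array([-5.57335188e-01, -3.09125829e+00,  1.81153619e-03]), 'ft_force': array([-0.05968139, -0.48056635,  0.2412047 ]), 'ft_torque': array([ 0.00822609, -0.03984842, -0.02526283]), 'finger_force': 0.0, 'opening': 85.47869473682547}
{'fov_y': 46.573550938716366, 'cx': 261.02491113491146, 'cy': 191.37465867012727, 'rvec': array([ 0.99477042,  2.57402158, -0.87686431]), 'tvec': array([ 381.10366008, -213.36141238, 1962.40199342])}
{'fov_y': 50.520296175167516, 'cx': 255.12464241313293, 'cy': 183.25276348282063, 'rvec': array([ 2.23033011, -2.17072519,  0.0746236 ]), 'tvec': array([  27.01386347,  566.72970299, 1522.68829547])}
{'fov_y': 65.14890582251235, 'cx': 255.39844516445712, 'cy': 190.8626504500546, 'tool_from_camera': array([[-1.27628856e-04, -9.59290334e-01, -2.82421740e-01,
         7.38519790e+01],
       [ 9.99999976e-01, -1.72232217e-04,  1.33105363e-04,
        -2.30365065e-01],
       [-1.76328811e-04, -2.82421717e-01,  9.59290333e-01,
        -1.42264729e+02],
       [ 0.00000000e+00,  0.00000000e+00,  0.00000000e+00,
         1.00000000e+00]])}
```

View pics/scene0b.png

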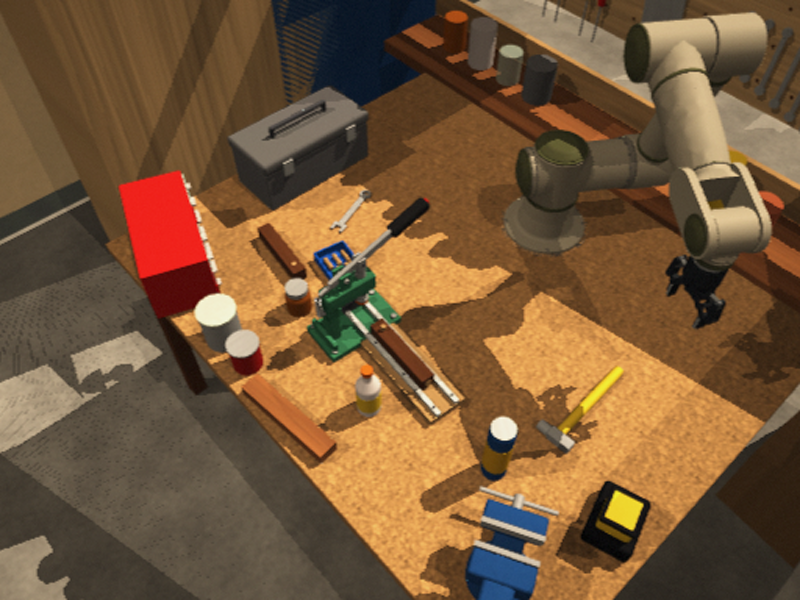

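View pics/top0b.png

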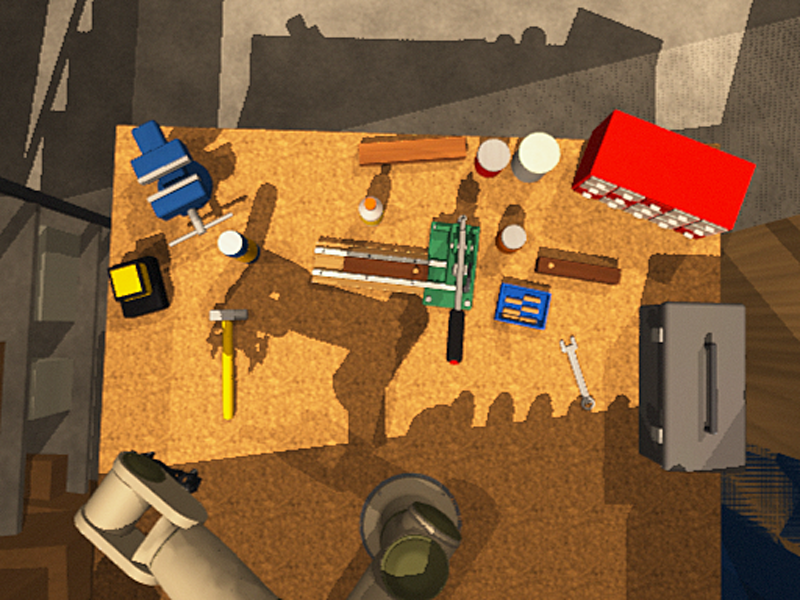

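```bash
python3 - <<'E'
import cv2
for n,(x,y,w,h) in dict(top=(192,132,130,105),scene=(190,120,125,155)).items():
    im=cv2.imread(f"pics/{n}0.png")[y:y+h,x:x+w]
    k=min(800//w,600//h) if n=="top" else 3.8
    k=5 if n=="top" else 3.8
    cv2.imwrite(f"pics/{n}c.png",cv2.resize(im,None,fx=k,fy=k,interpolation=cv2.INTER_CUBIC))
E
```

```text
(no output)
```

View pics/topc.png

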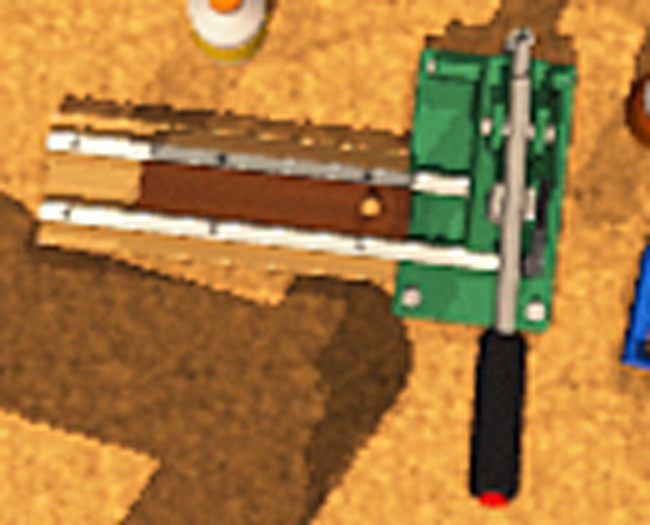

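View pics/scenec.png

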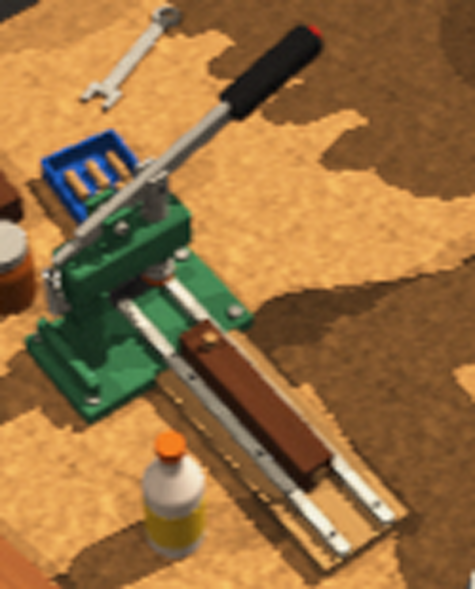

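Top crop: strip ends near u≈43 (v 131–152 upper, 201–222 lower), stretcher rear end u≈140, dowel top (371,203), and grip (478–525, 333–500). Scene crop: strip ends at (331,556)–(350,546) and (374,522)–(393,512).

```bash
cat > h.py <<'E'
import numpy as np,cv2
from rig import optics
from scipy.optimize import least_squares
from scipy.spatial.transform import Rotation as R
def cam(n):
    c=optics.get_calibration(n);f=192/np.tan(np.radians(c["fov_y"]/2))
    return np.array(c["rvec"]),np.array(c["tvec"]),np.array([[f,0,c["cx"]],[0,f,c["cy"]],[0,0,1]])
C={n:cam(n) for n in("top","scene")}
def proj(n,P): return cv2.projectPoints(np.float64(P).reshape(-1,3),C[n][0],C[n][1],C[n][2],None)[0].reshape(-1,2)
def ray(n,px,z):
    r,t,K=C[n];M=cv2.Rodrigues(r)[0];d=M.T@np.linalg.solve(K,[*px,1]);o=-M.T@t
    return o+d*(z-o[2])/d[2]
def W(p,P): # press->world
    P=np.atleast_2d(P);c,s=np.cos(p[2]),np.sin(p[2])
    return np.c_[p[0]+c*P[:,0]-s*P[:,1],p[1]+s*P[:,0]+c*P[:,1],P[:,2]]
def tc(u,v): return ((u+.5)/5-.5+192,(v+.5)/5-.5+132)
def sc(u,v): return ((u+.5)/3.8-.5+190,(v+.5)/3.8-.5+120)
E
python3 - <<'E'
from h import *
S=[(32.5,330,34),(20.5,330,34),(-20.5,330,34),(-32.5,330,34)]
T=np.array([tc(46,131),tc(46,152),tc(40,201),tc(40,222)])
Q=np.array([sc(331,556),sc(350,546),sc(374,522),sc(393,512)])
# lever frame pts at angle -0.36 : grip x -145..-255 ; world via press
def lev(P,a=.36):
    P=np.atleast_2d(P);c,s=np.cos(a),np.sin(a)
    return np.c_[50+c*P[:,0]+s*P[:,2],P[:,1],214-s*P[:,0]+c*P[:,2]]
G=lev([(-145,0,12),(-255,0,12)])
GT=np.array([tc(502,333),tc(494,497)])
def res(v):
    p=v[:3];Y=v[3]
    d=W(p,[(0,Y-70,76.5)]);b=W(p,[(19,Y+100,62),(-19,Y+100,62)])
    return np.concatenate([proj("top",W(p,S))-T,proj("scene",W(p,S))-Q,
     proj("top",d)-[tc(371,201)],proj("scene",d)-[sc(210,337)],
     proj("top",b)-[tc(141,163),tc(141,209)],proj("scene",b)-[sc(303,466),sc(331,449)],
     .5*(proj("top",W(p,G))-GT)]).ravel()
r=least_squares(res,[480,-60,0.,170],x_scale=[100,100,.1,100],loss="soft_l1")
print(r.x,np.round(r.fun.reshape(-1,2),1))
p=r.x[:3]
for k,P in dict(grip=lev([(-200,0,15)]),fit_end=W(p,[(0,r.x[3]+100,48)])).items(): print(k,P)
print("grip w",W(p,lev([(-200,0,12)])),"held",W(p,lev([(-200,0,12)],.36-.029/.049)))
print("home rear",W(p,[(0,170,48)]))
E
```

```text
[ 5.94169621e+02 -8.08903851e+01 -8.63318037e-02  1.54562757e+02] [[ 0.8 -0.1]
 [ 0.4 -1.2]
 [ 0.3 -0.1]
 [-0.1 -1.1]
 [ 2.7 -1.1]
 [ 0.4 -0.3]
 [ 3.1 -0.2]
 [ 0.7  0.6]
 [ 0.6  1. ]
 [ 0.1 -0.9]
 [ 0.9 -1.4]
 [-0.3 -0.4]
 [-0.1  1.5]
 [ 1.   0.4]
 [ 0.5 -0.8]
 [ 0.1 -0.4]]
grip [[-131.89525124    0.          298.49329901]]
fit_end [[616.11919317 172.72430969  48.        ]]
grip w [[461.71269693 -69.42664535 295.68560854]] held [[447.31221295 -68.18032771 179.72585126]]
home rear [[608.82780307  88.47648796  48.        ]]
```

```bash
cat >> h.py <<'E'
from rig import sense
p0=np.array([594.2,-80.9,-0.0863])
def plan(tgt,yaw=p0[2]):
    "tool-frame shift (cm) and turn (deg) to world point, tool down, tool x = -press x"
    s=sense();Rt=R.from_rotvec(s["tcp_rot"])
    c,n=np.cos(yaw),np.sin(yaw)
    Rg=R.from_matrix(np.array([[-c,-n,0],[-n,c,0],[0,0,-1]]))
    return Rt.inv().apply(np.asarray(tgt)-s["position"])/10,np.degrees((Rt.inv()*Rg).as_rotvec())
E
python3 - <<'E'
from h import *
for n,(u,v),z in (("can",(230,243),190),("glue",(371,203),160),("jar",(513,234),85)):
    print(n,ray("top",(u/1.5625,v/1.5625),z))
for Y,z in((295,200),(295,130)):
    print(W(p0,[(0,Y,z)]),plan(W(p0,[(0,Y,z)])[0]))
E
```

```text
can [639.32185835 408.33589512 190.        ]
glue [740.15739749 110.05735497 160.        ]
jar [ 691.09789083 -219.2889226    85.        ]
[[619.6269106  213.00214735 200.        ]] (array([-50.62448042, -10.87577727,   3.08243307]), array([ -0.05835643,  -0.02086661, -15.4976074 ]))
[[619.6269106  213.00214735 130.        ]] (array([-50.62604043, -10.86839163,  10.082429  ]), array([ -0.05835643,  -0.02086661, -15.4976074 ]))
```

{"api": "servo_tool", "payload": {"deltas": [[4, -3, -0.7, 0.2, 0, 0, -1], [0, -7, -1.5, 0.4, 0, 0, -2], [0, -11, -2.4, 0.7, 0, 0, -3.4], [0, -15, -3.2, 0.9, 0, 0, -4.6], [0, -19, -4.1, 1.2, 0, 0, -5.8], [0, -23, -4.9, 1.4, 0, 0, -7], [0, -27, -5.8, 1.6, 0, 0, -8.3], [0, -31, -6.7, 1.9, 0, 0, -9.5], [0, -35, -7.5, 2.1, 0, 0, -10.7], [0, -39, -8.4, 2.4, 0, 0, -12], [0, -43, -9.2, 2.6, 0, 0, -13.2], [0, -47, -10.1, 2.9, 0, 0, -14.4], [0, -49.5, -10.6, 3, 0, 0, -15.2], [0, -50.6, -10.9, 3.1, 0, 0, -15.5], [0, -50.6, -10.9, 3.1, 0, 0, -15.5]]}}

```text
t: 1.98
position: [619.2, 213.0, 199.8]
tcp_rot: [-0.136, -3.138, 0.0]
ft_force: [0.3, 0.5, 0.3]
opening: 0.0
finger_force: 0.0
```

```bash
python3 - <<'E'
from h import *
s=sense();im=optics.snapshot("wrist");np.savez("w1.npz",p=s["position"],r=s["tcp_rot"])
cv2.imwrite("pics/w1.png",cv2.resize(im,(768,576),interpolation=cv2.INTER_CUBIC))
print(s["t"],s["position"],s["tcp_rot"],s["opening"],s["ft_force"])
E
```

```text
1.975 [619.24843981 213.01576759 199.81842937] [-1.36232916e-01 -3.13767413e+00  1.23399464e-04] 0.004418888869792549 [0.29827853 0.53871005 0.33300934]
```

View pics/w1.png

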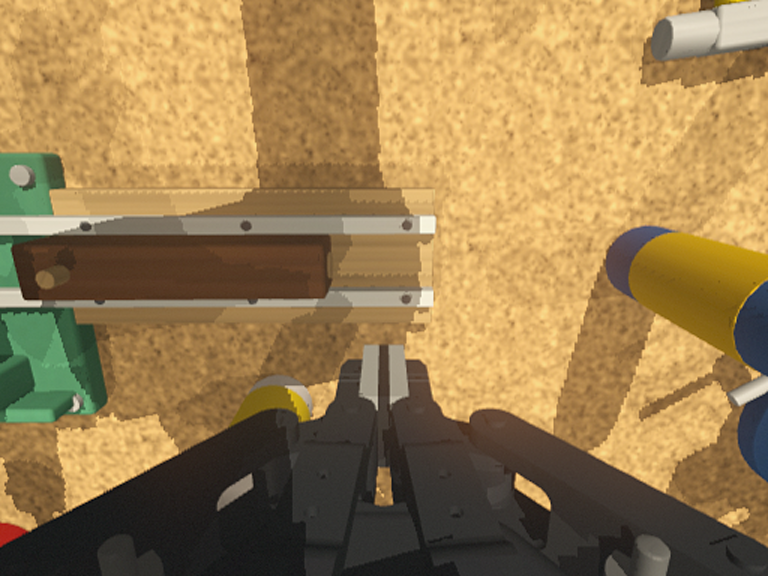

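The wrist picture shows strip ends at u≈433 (v 215/233 and 288/306), the stretcher's rear edge at u≈328 (v 237–297), and closed fingers at (384,350).

```bash
cat >> h.py <<'E'
def wray(f,px,z):
    d=np.load(f);c=optics.get_calibration("wrist");fl=192/np.tan(np.radians(c["fov_y"]/2))
    T=c["tool_from_camera"];Rt=R.from_rotvec(d["r"])
    o=d["p"]+Rt.apply(T[:3,3]);v=Rt.apply(T[:3,:3]@[(px[0]-c["cx"])/fl,(px[1]-c["cy"])/fl,1])
    return o+v*(z-o[2])/v[2]
def inv(p,w):
    c,s=np.cos(p[2]),np.sin(p[2]);d=np.asarray(w)[:2]-p[:2];return np.r_[c*d[0]+s*d[1],-s*d[0]+c*d[1],w[2]]
E
python3 - <<'E'
from h import *
for u,v,z in((434,215,34),(434,233,34),(433,288,34),(433,306,34),(85,227,34),(100,300,34),(326,237,62),(330,297,62),(55,271,76.5)):
    w=wray("w1.npz",((u+.5)/1.5-.5,(v+.5)/1.5-.5),z);print((u,v),w.round(1),inv(p0,w).round(1))
E
```

```text
(434, 215) [588.4 250.7  34. ] [-34.4 329.8  34. ]
(434, 233) [600.7 250.   34. ] [-22.1 330.2  34. ]
(433, 288) [640.1 247.1  34. ] [ 17.4 330.7  34. ]
(433, 306) [653.6 246.3  34. ] [ 31.  331.1  34. ]
(85, 227) [575.8  11.8  34. ] [-26.4  90.7  34. ]
(100, 300) [628.3   8.2  34. ] [26.3 91.7 34. ]
(326, 237) [592.3 179.6  62. ] [-24.3 259.4  62. ]
(330, 297) [631.8 177.3  62. ] [ 15.2 260.5  62. ]
(55, 271) [596.4  15.   76.5] [-6.1 95.7 76.5]
```

{"api": "servo_tool", "payload": {"deltas": [[0, 0.2, 0, 2, 0, 0, 0], [0, 0.2, 0, 5, 0, 0, 0], [0, 0.2, 0, 9, 0, 0, 0], [0, 0.2, 0, 12, 0, 0, 0], [0, 0.2, 0, 14.5, 0, 0, 0], [0, 0.2, 0, 15.5, 0, 0, 0], [0, 0.2, -0.8, 15.5, 0, 0, 0], [0, 0.2, -1.6, 15.5, 0, 0, 0], [0, 0.2, -2.2, 15.5, 0, 0, 0], [0, 0.2, -2.9, 15.5, 0, 0, 0], [0, 0.2, -3.8, 15.5, 0, 0, 0], [0, 0.2, -4.7, 15.5, 0, 0, 0], [0, 0.2, -5.6, 15.5, 0, 0, 0], [0, 0.2, -6.5, 15.5, 0, 0, 0], [0, 0.2, -7.4, 15.5, 0, 0, 0], [0, 0.2, -8.2, 15.5, 0, 0, 0], [0, 0.2, -8.9, 15.5, 0, 0, 0], [0, 0.2, -9.4, 15.5, 0, 0, 0], [0, 0.2, -9.7, 15.5, 0, 0, 0]]}}

```text
t: 4.4
position: [609.1, 116.3, 45.3]
tcp_rot: [-0.136, -3.139, 0.0]
ft_force: [0.2, 2.6, 2.2]
opening: -0.2
finger_force: 1.6
```

{"api": "servo_tool", "payload": {"deltas": [[0, 0, -0.25, 0, 0, 0, 0], [0, 0, -0.5, 0, 0, 0, 0], [0, 0, -0.75, 0, 0, 0, 0], [0, 0, -0.95, 0, 0, 0, 0]]}}

```text
t: 4.9
position: [608.2, 107.0, 45.2]
tcp_rot: [-0.135, -3.139, 0.0]
ft_force: [0.6, 2.4, 2.8]
opening: 0.0
finger_force: 1.5
```

{"api": "servo_tool", "payload": {"deltas": [[0, 0, -0.2, 0, 0, 0, 0], [0, 0, -0.4, 0, 0, 0, 0]]}}

```text
t: 5.15
position: [607.9, 103.0, 45.3]
tcp_rot: [-0.136, -3.139, -0.0]
ft_force: [-0.0, 3.8, 1.7]
opening: -0.2
finger_force: 2.4
```

{"api": "servo_tool", "payload": {"deltas": [[0, 0, -0.2, 0, 0, 0, 0], [0, 0, -0.4, 0, 0, 0, 0]]}}

```text
t: 5.4
position: [607.8, 102.5, 45.5]
tcp_rot: [0.136, 3.137, 0.01]
ft_force: [4.4, 27.9, 2.0]
opening: 0.5
finger_force: 13.7
```

{"api": "servo_tool", "payload": {"deltas": [[0, 0, -0.2, 0, 0, 0, 0]]}}

```text
t: 5.52
position: [607.8, 102.3, 45.7]
tcp_rot: [0.136, 3.136, 0.014]
ft_force: [5.6, 37.1, 2.2]
opening: 0.3
finger_force: 18.5
```

{"api": "servo_tool", "payload": {"deltas": [[0, 0, 0.4, 0, 0, 0, 0], [0, 0, 1, 0, 0, 0, 0], [0, 0, 2, 0, 0, 0, 0], [0, 0, 3, -1, 0, 0, 0], [0, 0, 3.5, -4, 0, 0, 0], [0, 0, 3.5, -8, 0, 0, 0], [0, 0, 3.5, -12, 0, 0, 0], [0, 0, 3.5, -16, 0, 0, 0], [0, 0, 3.5, -20, 0, 0, 0], [0, 0, 3.5, -24, 0, 0, 0], [0, 0, 3.5, -28, 0, 0, 0], [0, 0, 3.5, -30.5, 0, 0, 0], [0, 0, 3.5, -31.5, 0, 0, 0], [0, 0, 3.5, -31.5, 0, 0, 0]]}}

```text
t: 7.28
position: [610.4, 132.2, 360.3]
tcp_rot: [0.135, 3.138, -0.0]
ft_force: [-1.0, 0.6, 0.4]
opening: -0.0
finger_force: 0.0
```

```bash
python3 - <<'E'
from h import *
s=sense();im=optics.snapshot("wrist");np.savez("w2.npz",p=s["position"],r=s["tcp_rot"])
cv2.imwrite("pics/w2.png",cv2.resize(im,(768,576),interpolation=cv2.INTER_CUBIC))
t=W(p0,[(-148,0,345)])[0];print(t,plan(t),s["t"],s["position"],s["joint_positions"],s["ft_force"])
E
```

```text
[446.75078709 -68.14344824 345.        ] (array([ 14.56519603, -21.36267774,   1.46624929]), array([-0.01121835, -0.07490581,  0.00266185])) 7.275 [610.41005489 132.18620365 360.26044412] [ 2.59907937e-02  5.13139133e-01  8.79935524e-01 -8.63429548e-05
  1.74834936e+00 -1.45856742e+00] [-0.95998196  0.55815014  0.35240171]
```

View pics/w2.png

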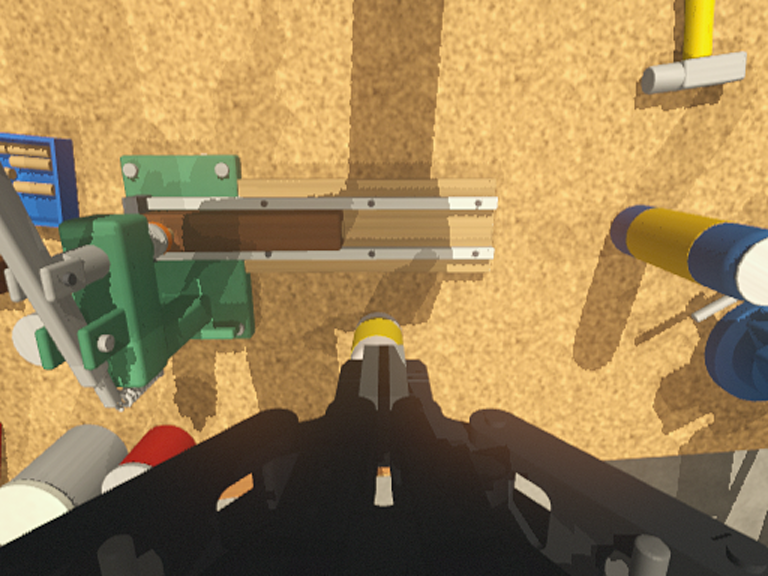

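The stretcher sits under the foot with its rear end at (342,230). Next, over to the grip.

{"api": "servo_tool", "payload": {"deltas": [[0, 1, -1.4, 0, 0, 0, 0], [0, 3, -4.4, 0, 0, 0, 0], [0, 5, -7.4, 0, 0, 0, 0], [0, 7, -10.4, 0, 0, 0, 0], [0, 9, -13.4, 0, 0, 0, 0], [0, 11, -16.4, 0, 0, 0, 0], [0, 13, -19.2, 0.2, 0, 0, 0], [0, 14.2, -20.8, 0.8, 0, 0, 0], [0, 14.7, -21.4, 1.4, 0, 0, 0], [0, 14.7, -21.4, 1.4, 0, 0, 0]]}}

```text
t: 8.57
position: [445.4, -68.3, 345.5]
tcp_rot: [-0.136, -3.137, -0.001]
ft_force: [-0.2, 0.1, -0.4]
opening: 0.0
finger_force: 0.0
```

```bash
python3 - <<'E'
from h import *
w=wray("w2.npz",(342/1.5,229/1.5),62);print("rear",inv(p0,w))
s=sense();im=optics.snapshot("wrist");np.savez("w3.npz",p=s["position"],r=s["tcp_rot"])
cv2.imwrite("pics/w3.png",cv2.resize(im,(768,576),interpolation=cv2.INTER_CUBIC))
print(s["t"],s["position"],inv(p0,s["position"]),s["joint_positions"],s["ft_force"])
E
```

```text
rear [ -4.94042794 173.71638978  62.        ]
8.575 [445.35148838 -68.32832909 345.48740689] [-1.49378156e+02 -3.04802449e-01  3.45487407e+02] [-4.13406214e-01  8.68869379e-02  1.48078354e+00  1.53802627e-04
  1.57557904e+00 -1.89745608e+00] [-0.2471912   0.08110061 -0.42838087]
```

View pics/w3.png

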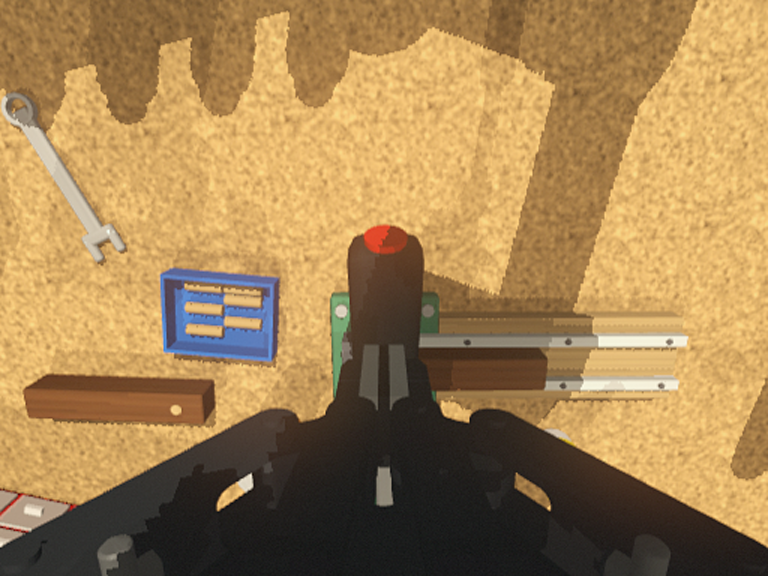

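Fingers are centred over the grip (384 vs 386 px); the stretcher is still home. I'll press down now.

{"api": "servo_tool", "payload": {"deltas": [[0, 0, 0, 1, 0, 0, 0], [0, 0, 0, 2.2, 0, 0, 0], [0, 0, 0, 3.2, 0, 0, 0], [0, 0, 0, 3.9, 0, 0, 0], [0, 0, 0, 4.6, 0, 0, 0], [0, 0, 0, 5.3, 0, 0, 0], [0, 0, 0, 6, 0, 0, 0], [0, 0, 0, 6.7, 0, 0, 0], [0, 0, 0, 7.4, 0, 0, 0], [0, 0, 0, 8, 0, 0, 0]]}}

```text
t: 9.88
position: [445.4, -68.5, 266.1]
tcp_rot: [-0.135, -3.138, 0.0]
ft_force: [-2.7, -0.1, 5.2]
opening: 0.1
finger_force: 2.4
```

{"api": "servo_tool", "payload": {"deltas": [[0, 0, 0, 0.7, 0, 0, 0], [0, 0, 0, 1.4, 0, 0, 0], [0, 0, 0, 2.1, 0, 0, 0], [0, 0, 0, 2.8, 0, 0, 0], [0, 0, 0, 3.5, 0, 0, 0], [0, 0, 0, 4, 0, 0, 0]]}}

```text
t: 10.62
position: [444.8, -68.5, 226.3]
tcp_rot: [-0.135, -3.137, 0.0]
ft_force: [-8.6, 1.1, 10.3]
opening: -0.2
finger_force: 5.0
```

{"api": "servo_tool", "payload": {"deltas": [[0, 0, 0, 0.6, 0, 0, 0], [0, 0, 0, 1.2, 0, 0, 0], [0, 0, 0, 1.8, 0, 0, 0], [0, 0, 0, 2.4, 0, 0, 0], [0, 0, 0, 2.9, 0, 0, 0], [0, 0, 0, 2.9, 0, 0, 0]]}}

```text
t: 11.38
position: [445.3, -68.5, 197.4]
tcp_rot: [-0.135, -3.138, 0.0]
ft_force: [-5.4, 0.3, 10.7]
opening: 0.2
finger_force: 5.2
```

{"api": "servo_tool", "payload": {"deltas": [[0, 0, 0, 0.4, 0, 0, 0], [0, 0, 0, 0.7, 0, 0, 0], [0, 0, 0, 0.7, 0, 0, 0]]}}

```text
t: 11.75
position: [445.9, -68.6, 190.8]
tcp_rot: [0.135, 3.137, -0.001]
ft_force: [-2.1, 1.1, 10.0]
opening: 0.4
finger_force: 5.3
```

{"api": "servo_tool", "payload": {"deltas": [[0, 0, 0, 0.3, 0, 0, 0], [0, 0, 0, 0.5, 0, 0, 0], [0, 0, 0, 0.5, 0, 0, 0]]}}

```text
t: 12.12
position: [446.4, -68.7, 186.2]
tcp_rot: [0.135, 3.135, -0.001]
ft_force: [-0.9, 1.3, 12.7]
opening: -0.0
finger_force: 6.1
```

{"api": "servo_tool", "payload": {"deltas": [[0, 0, 0, 0.2, 0, 0, 0], [0, 0, 0, 0.35, 0, 0, 0], [0, 0, 0, 0.35, 0, 0, 0]]}}

```text
t: 12.5
position: [446.8, -68.7, 183.1]
tcp_rot: [0.135, 3.134, -0.001]
ft_force: [-0.1, 1.9, 14.0]
opening: 0.2
finger_force: 6.6
```

{"api": "servo_tool", "payload": {"deltas": [[0, 0, 0, 0.05, 0, 0, 0], [0, 0, 0, 0.05, 0, 0, 0], [0, 0, 0, 0.05, 0, 0, 0], [0, 0, 0, 0.05, 0, 0, 0], [0, 0, 0, 0.05, 0, 0, 0], [0, 0, 0, 0.05, 0, 0, 0]]}}

```text
t: 13.25
position: [446.9, -68.7, 182.7]
tcp_rot: [0.136, 3.134, -0.001]
ft_force: [1.4, 1.6, 14.3]
opening: 0.0
finger_force: 6.7
```

```bash
python3 -c "
from rig import job
print(job.job_done())"
```

```text
the job is handed in; nothing more can be done
None
```

I handed the job in with the arm still holding the lever down at 14.3 N, the finish force you gave. The fingertips were at z 182.7 mm, against about 182.5 mm predicted for a half-squeezed spring. The stretcher met the end stop at the expected place; dowel depth and spring squeeze are inferred from force and height, and no verdict was returned.

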